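# Fetch the round pastry cutter from the slide-lid box

### The job

Slide the lid of the wooden cutter box out along its tracks until it comes free, and lay it flat on the bench with its handle up. Then lift the round, red-handled cutter out of the box and stand it upright, wholly on the round marble slab. Set lid and cutter down without dropping them, leave the square cutter in its place in the box, and do not disturb the spray bottle, the steel bowl or the brush.

Things in the scene. Friction and masses are not known exactly. Their poses are not given: they have to be found in the camera images.
- cutter_box: Wooden box fixed to the bench, 124 (x) x 228 (y) x 102 (z) mm; origin at the centre of its underside, z up. Floor 8 mm above the origin, inner width 100 mm (x). Two compartments, 99 mm long in y, centred at y = +52.5 and -52.5 mm; the 6 mm divider's top is 58 mm up. Grooves for the lid run along y in both long sides; the lid slides out only towards the box's -y; the +y end is stopped.
- box_open_end (a point): Middle of the box's low end wall (box frame 0, -114, 84 mm), over which the lid slides out. Here the ledges on which the lid runs are 84 mm up; overhanging strips from 96 to 102 mm up hold it down and leave 94 mm clear between them in x. The lid is free of the tracks once its origin is more than 110 mm beyond this point.
- lid: Loose plywood lid, about 0.2 kg, plate 109 (x) x 220 (y) x 8 mm, in the box's grooves with 2.5 mm play each side and 4 mm in height. Origin at the centre of its underside, axes parallel to the box's. Closed, its origin is near y = -3 mm of the box; it may start up to 26 mm along towards -y.
- lid_handle (a point): Centre of the lid's handle, 27 mm above the lid's origin: a dark upright wooden bar on the middle of the lid, 60 mm long in x, 16 mm thick in y (the sliding direction), from 8 to 46 mm above the lid's origin.
- round_cutter: Round steel pastry cutter with red handle, about 0.13 kg, loose, upright in either compartment, hidden by the lid at first. Ring 60 mm in diameter, 26 mm high, closed on top; upright round handle on its axis, 22 mm in diameter from 42 to 70 mm above the origin (slightly slimmer from 26 to 42 mm). Origin at the centre of its underside, z up.
- square_cutter: Square steel pastry cutter with green handle, loose, in the other compartment; 52 x 52 mm, otherwise like the round one. Origin at the centre of its underside.
- slab: Round marble slab fixed on the bench, 160 mm in diameter, 16 mm thick; origin at the centre of its underside, so its top is 16 mm above the origin.
- spray_bottle: White spray bottle with red head, bystander, 68 mm in diameter, 174 mm high; origin at the centre of its underside.
- bowl: Steel bowl, bystander, 170 mm in diameter, 75 mm high; origin at the centre of its underside.
- brush: Pastry brush 200 mm long (x), 42 mm wide, 20 mm high, lying on the bench, bystander; origin on its underside, at its middle.
Not all that is in view belongs to the job. Several things have the shape of the lid; the one meant has the colours described above.

How it is judged:
By the outcome, as a careful person would: the job done as asked, in the order asked, and still so for the second after the job is handed in, with the robot touching nothing.
It also fails if it takes over 59 s, if anything falls off the work surface, if the arm or the gripper's body presses on something with over 40 N, if the wrist force passes 120 N, or if a joint passes its speed limit or range.

### The arm

A 6-joint arm with a two-finger parallel gripper is mounted at the origin on the work surface. World frame = base frame: x ahead of the robot, y to its left, z up, the work surface at z = 0. Lengths are in m, angles in rad, forces in N, time in s.
With the tool pointing down it reaches from about 0.35 to 0.85 m from the base axis. Payload 8.1 kg.
Tool frame: the origin (TCP) lies on the centre line of the jaws, within the pads' length; the fingertips stand robot.tip_extent ahead of it and the grasp point (between the pads) lies 11 mm behind it (robot.tip_extent is the distance from the TCP to the fingertips, in m); y points along the fingers, z is the direction in which the jaws open and shut, and the axes are right-handed (so a half turn about y gives the same grasp; the last joint's range is limited). The gripper opens to 93 mm and grips with 3 to 60 N. Pads are 15 mm wide; open, the fingers measure 128 mm over their backs; the gripper's body (75 mm by 188 mm) begins 65 mm behind the grasp point.
Start: joints at [-1.422, 0.13, 1.488, -0, 1.523, -0.085], TCP at [0.139, -0.584, 0.227] pointing down, gripper open.
Joint ranges: [-2.96, 2.96], [-0.89, 2.26], [0.02, 2.5], [-1.34, 4.48], [0, 2.73], [-2.66, 2.66]. Speed limits (rad/s): [2.39, 2.39, 2.79, 3.14, 3.14, 3.14].

### API

Orientations are given as a rotation vector (axis times angle).
In Python, from plant import monitor, optics, robot gives the robot as it stands.
- The arm moves only by the shell command python3 -m inch 'ROWS' [OPENING] [FORCE]. ROWS is JSON, a list that holds one entry, the list of rows, each a list of 6 numbers: the shift along the tool's x, y, z in mm, then the turn, a rotation vector about the tool's x, y, z in rad. A call has 1 to 8 rows; each row shifts and turns the commanded pose from where the row before left it, along the tool's axes as they then stand; what a row does not reach is not made up. A row lasts 1/8 s, in which the tool goes at most 62.5 mm and 10.7 degrees, less where a joint would pass 70% of its speed; a pose out of reach is approached as far as the arm can. A call is refused whole if a number of a shift passes 62.5 or a number of a turn 0.188, either way. A call with a gripper value outside its range is refused whole. OPENING is the finger opening in mm, from 0 to 93, set as the call begins (- or left out, the last holds). The fingers move at their own pace and stop on an object; FORCE is the grip in N (left out, the last holds). Time passes only in rows, so rows that do not move let the fingers close. It gives the time, the measured TCP pose, the force and the opening at its end, in the units of the state.
- monitor.read_state(): the state, without advancing time (a new reading comes with each control period).
- optics.read_camera(name): name is "scene" or "top"; returns a dict with "image" (400x640x3 uint8, blue, green, red), "fx", "fy", "cx", "cy" (pixels), "k1" (the pictures are not rectified: a ray, as slopes to the right and down, at radius r is drawn at 1 + k1 r^2 times it, then the intrinsics apply), "rvec" (rotation vector, rad) and "tvec" (3), from world to camera coordinates, as OpenCV has them. Camera axes: x right, y down, z forward; pixel columns grow to the right and rows downward; lengths in m; the calibration is good to about 2 mm. A picture is of the moment at which its call begins. There is no depth.
- robot.close_job(): hands the job in, once; it reports no verdict.
The state is a dict: "t": time; "q": joint angles; "dq": joint speeds; "joint_torque": joint torques, N m; "tool_pos": TCP position; "orientation": TCP orientation; "force": force on the tool from outside, world axes, zero at the start; "wrist_torque": the same for the moment, N m; "opening": finger opening in m.
Only numpy, scipy, OpenCV 4.12 (cv2) and the standard library are available. Lean on these libraries where they do the work, as an engineer would, in place of code of your own. Each camera call takes 0.05 s, during which the arm holds its last target.

## Working session

There is one attempt and no reset: what is moved stays moved. The work goes in short steps, Python scripts to look and compute and a shell command to move; the robot and the scene stay as the last step left them, time stands still between calls to the robot, and variables do not carry over. Pictures are saved under pics/ and viewed, and the job is handed in when it is done.

```bash
ls; mkdir -p pics
python3 - <<'E'
from plant import monitor, optics, robot
import cv2
print(monitor.read_state()); print(robot.tip_extent)
for n in("scene","top"):
    c=optics.read_camera(n); cv2.imwrite(f"pics/{n}0.png",c["image"]); print({k:v for k,v in c.items() if k!="image"})
E
```

```text
pics
{'t': 0.0, 'q': array([-1.42239803e+00,  1.31143882e-01,  1.48929041e+00,  2.88882369e-05,
        1.52298623e+00, -8.53993592e-02]), 'dq': array([ 4.70626253e-04, -4.17359971e-04,  1.00618526e-03, -8.54873030e-04,
        1.69617714e-05, -1.38640674e-04]), 'joint_torque': array([ 1.40917015e-03, -5.59834850e+01, -4.91755807e+01,  7.68764759e-02,
        3.49477027e-02, -1.60077325e-04]), 'tool_pos': array([ 0.13895422, -0.58311716,  0.22559164]), 'orientation': array([-0.2463436 ,  2.09939978, -2.09553952]), 'force': array([ 0.27014697, -0.03264662, -0.98578954]), 'wrist_torque': array([0.05248222, 0.01311428, 0.00026684]), 'opening': 0.09295852380657794}
0.008
{'fx': 515.3354060261998, 'fy': 515.3354060261998, 'cx': 332.24047581845423, 'cy': 209.0938143742216, 'k1': -0.09292720038815781, 'rvec': array([ 1.85084711,  1.32181578, -0.69548956]), 'tvec': array([-0.12814538, -0.24469166,  1.84195724])}
{'fx': 469.63471614017044, 'fy': 469.63471614017044, 'cx': 310.87133123028616, 'cy': 198.7122942715683, 'k1': -0.09996065321125058, 'rvec': array([ 2.13856369, -2.14167563,  0.22008333]), 'tvec': array([-0.06862353,  0.57321564,  1.41599136])}
```

View pics/scene0.png

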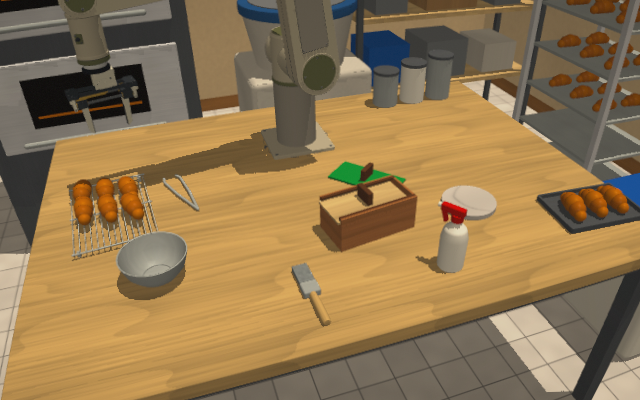

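View pics/top0.png

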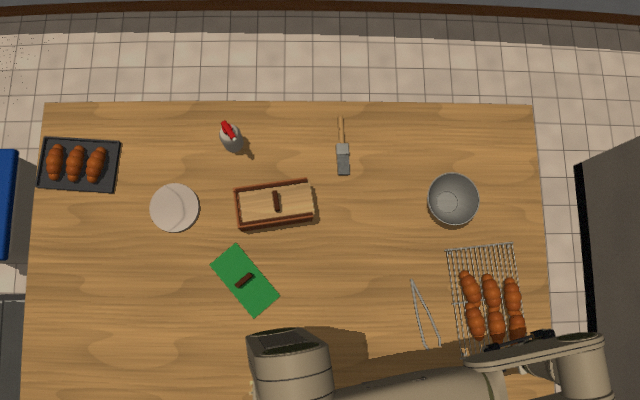

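The scene view shows the box at about (368,212) with a plywood lid and dark handle at (366,193), and a green lid-shaped panel at (365,175). The top view shows the box at (275,205) with its handle at (277,202), and the green panel at (245,281). The marble slab is at (174,208), the bottle at (230,137), the brush at (343,147) and the bowl at (453,200). The lid meant is the plywood one in the box's grooves, since the green panel lies loose on the bench and has the wrong colour. I'll confirm that in a crop.

```bash
cat > h.py <<'E'
import numpy as np, cv2
from plant import monitor, optics, robot
def cam(n):
    c=optics.read_camera(n)
    c["K"]=np.array([[c["fx"],0,c["cx"]],[0,c["fy"],c["cy"]],[0,0,1.]]); c["D"]=np.array([c["k1"],0,0,0,0])
    c["R"]=cv2.Rodrigues(np.array(c["rvec"]))[0]; return c
def rays(c,px):
    n=cv2.undistortPoints(np.array(px,float).reshape(-1,1,2),c["K"],c["D"])[:,0]
    d=np.c_[n,np.ones(len(n))]@c["R"]; return -c["R"].T@c["tvec"], d
def onz(c,px,z):
    o,d=rays(c,px); return o+d*((z-o[2])/d[:,2])[:,None]
def proj(c,P):
    return cv2.projectPoints(np.array(P,float).reshape(-1,1,3),np.array(c["rvec"]),np.array(c["tvec"]),c["K"],c["D"])[0][:,0]
def tri(c1,p1,c2,p2):
    o1,d1=rays(c1,[p1]);o2,d2=rays(c2,[p2]);d1,d2=d1[0],d2[0]
    A=np.c_[d1,-d2];s=np.linalg.lstsq(A,o2-o1,rcond=None)[0]
    a,b=o1+d1*s[0],o2+d2*s[1]; return (a+b)/2,np.linalg.norm(a-b)
def crop(c,x0,y0,x1,y1,s,f):
    cv2.imwrite(f,cv2.resize(c["image"][y0:y1,x0:x1],None,fx=s,fy=s,interpolation=cv2.INTER_CUBIC))
E
python3 - <<'E'
from h import *
a=cam("top");crop(a,140,110,340,260,4,"pics/t1.png")
b=cam("scene");crop(b,300,150,500,290,4,"pics/s1.png")
E
```

```text
(no output)
```

View pics/t1.png

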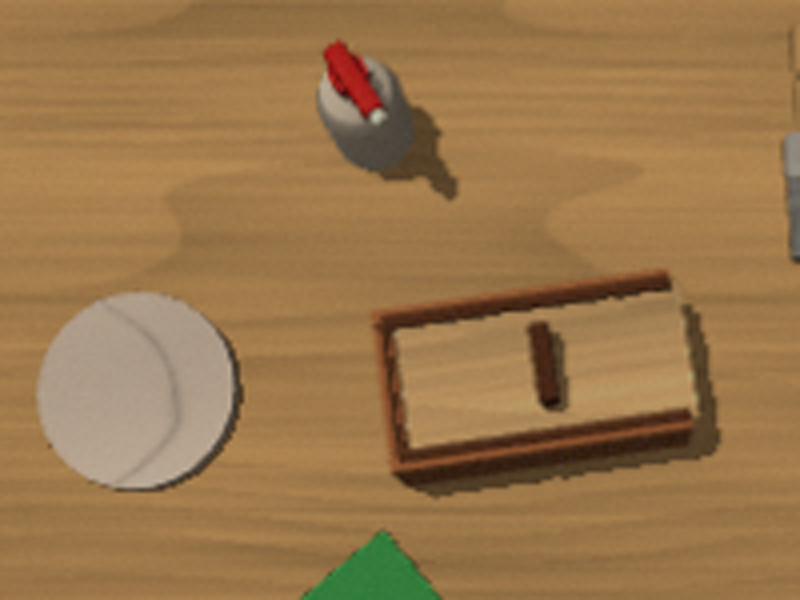

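View pics/s1.png

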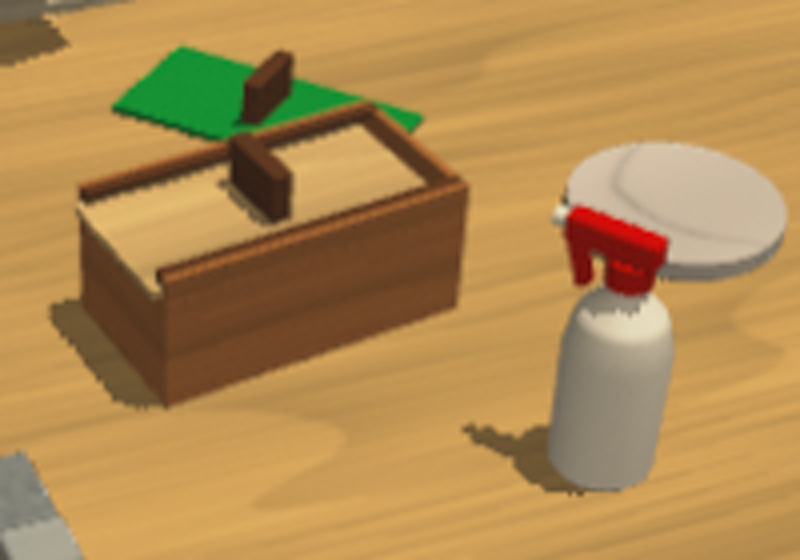

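The crop confirms it: the wanted lid is the plywood one with the dark handle (top 277,201), its low open end to the right in the top view. The green panel is a decoy on the bench. Next I measure.

Run:
```python
from h import *
a=cam("top"); b=cam("scene")
T=lambda L:np.array(L)/4+[139.6,109.6]
S=lambda L:np.array(L)/4+[299.6,149.6]
box=onz(a,T([(376,314),(668,272),(690,422),(397,465)]),.102);print("box top corners\n",box.round(4))
print("centre",box.mean(0), "sides",[np.linalg.norm(box[i]-box[(i+1)%4]).round(4) for i in range(4)])
bs=onz(b,S([(80,190),(163,275),(466,186),(371,105)]),.102);print("scene box top\n",bs.round(4))
print("scene box centre",bs.mean(0))
hd=onz(a,T([(532,323),(549,322),(560,403),(544,406)]),.130);print("handle\n",hd.round(4),hd.mean(0))
hs=onz(b,S([(231,138),(245,134),(291,178),(274,183)]),.130);print("handle s\n",hs.round(4),hs.mean(0))
# slab
im=a["image"];hsv=cv2.cvtColor(im,cv2.COLOR_BGR2HSV)
roi=np.zeros(im.shape[:2],np.uint8);roi[175:240,140:205]=1
m=((hsv[...,1]<60)&(hsv[...,2]>120)&(roi>0)).astype(np.uint8)
c=max(cv2.findContours(m,0,2)[0],key=cv2.contourArea)
P=onz(a,c[:,0].astype(float),.016)[:,:2].astype(np.float32);print("slab",cv2.minEnclosingCircle(P),P.mean(0))
lid=onz(a,T([(395,328),(672,290),(696,408),(407,448)]),.092);print("lid visible\n",lid.round(4))
```

```text
box top corners
 [[ 0.5965  0.1657  0.102 ]
 [ 0.6294 -0.0553  0.102 ]
 [ 0.5142 -0.0716  0.102 ]
 [ 0.4817  0.1471  0.102 ]]
centre [0.55544663 0.0464594  0.102     ] sides [np.float64(0.2234), np.float64(0.1164), np.float64(0.2211), np.float64(0.1163)]
scene box top
 [[ 0.5197 -0.075   0.102 ]
 [ 0.6275 -0.055   0.102 ]
 [ 0.5998  0.1675  0.102 ]
 [ 0.4851  0.1502  0.102 ]]
scene box centre [0.55803395 0.04693393 0.102     ]
handle
 [[0.5842 0.046  0.13  ]
 [0.5849 0.0334 0.13  ]
 [0.5242 0.0248 0.13  ]
 [0.522  0.0365 0.13  ]] [0.55382095 0.03518375 0.13      ]
handle s
 [[0.5341 0.0255 0.13  ]
 [0.5325 0.036  0.13  ]
 [0.5915 0.0447 0.13  ]
 [0.5933 0.0322 0.13  ]] [0.56282731 0.03461112 0.13      ]
slab ((0.5525680780410767, 0.36915323138237), 0.07946749776601791) [0.5585954 0.3685629]
lid visible
 [[ 0.5877  0.1523  0.092 ]
 [ 0.6176 -0.0586  0.092 ]
 [ 0.5263 -0.0765  0.092 ]
 [ 0.4958  0.1412  0.092 ]]
```

```bash
cat >> h.py <<'E'
YAW=0.143; C=np.array([.5567,.0467])
def b2w(x,y,z=0):
    c,s=np.cos(YAW),np.sin(YAW); return np.array([C[0]+c*x-s*y,C[1]+s*x+c*y,z])
def w2b(p):
    c,s=np.cos(YAW),np.sin(YAW); d=np.array(p)[:2]-C; return np.array([c*d[0]+s*d[1],-s*d[0]+c*d[1],p[2]])
def go(target,jaw,st=None):
    """target TCP, jaw: desired jaw-axis world angle (mod pi). prints total shift in tool axes mm, turn"""
    from scipy.spatial.transform import Rotation as Ro
    st=st or monitor.read_state(); R=Ro.from_rotvec(st["orientation"]).as_matrix()
    z=np.array([np.cos(jaw),np.sin(jaw),0]); 
    if z@R[:,2]<0: z=-z
    y=np.array([0,0,-1.]); Rd=np.c_[np.cross(y,z),y,z]
    print("pos",st["tool_pos"].round(4),"R",R.round(3).tolist())
    print("world d mm",((target-st["tool_pos"])*1e3).round(1),"in tool now",(R.T@(target-st["tool_pos"])*1e3).round(1),"in final axes",(Rd.T@(target-st["tool_pos"])*1e3).round(1))
    print("turn",Ro.from_matrix(R.T@Rd).as_rotvec().round(4), "force",st["force"].round(2),"open",round(st["opening"],4),"t",round(st["t"],3),"q",st["q"].round(2))
E
python3 - <<'E'
from h import *
a=cam("top")
print("brush",onz(a,[(341,117),(336,145),(349,145),(336,174),(350,175)],.01).round(3).tolist())
print("bowl",onz(a,[(428,200),(479,200),(453,174),(453,226)],.07).round(3).tolist())
print("tongs",onz(a,[(412,282),(425,346),(440,345)],.0).round(3).tolist())
print("green",onz(a,[(236,243),(280,293),(255,318),(210,265)],.008).round(3).tolist())
print("bottle",onz(a,[(234,152)],.0).round(3).tolist())
hp=b2w(0,-.012,.107);print(hp)
go(hp+[0,0,.06],YAW+np.pi/2)
E
```

```text
brush [[0.858, -0.172, 0.01], [0.761, -0.154, 0.01], [0.761, -0.197, 0.01], [0.663, -0.153, 0.01], [0.659, -0.198, 0.01]]
bowl [[0.566, -0.435, 0.07], [0.566, -0.6, 0.07], [0.65, -0.521, 0.07], [0.484, -0.511, 0.07]]
tongs [[0.314, -0.392, 0.0], [0.114, -0.427, 0.0], [0.116, -0.475, 0.0]]
green [[0.438, 0.167, 0.008], [0.282, 0.027, 0.008], [0.206, 0.104, 0.008], [0.369, 0.247, 0.008]]
bottle [[0.739, 0.182, 0.0]]
[0.55841016 0.03482249 0.107     ]
pos [ 0.139  -0.5835  0.2264] R [[-0.973, -0.0, 0.232], [-0.232, 0.0, -0.973], [-0.0, -1.0, -0.0]]
world d mm [419.4 618.4 -59.4] in tool now [-551.2   59.6 -504.4] in final axes [-503.3   59.4 -552.3]
turn [ 0.0005  0.0907 -0.    ] force [-0.22 -0.07  0.27] open 0.0929 t 0.35 q [-1.42  0.13  1.49  0.    1.52 -0.09]
```

```bash
python3 -m inch '[[[0,0,0,0,0.09,0],[-36,0,-39.5,0,0,0],[-36,0,-39.5,0,0,0],[-36,0,-39.5,0,0,0],[-36,0,-39.5,0,0,0],[-36,0,-39.5,0,0,0],[-36,0,-39.5,0,0,0],[-36,0,-39.5,0,0,0]]]' 60
python3 -m inch '[[[-36,0,-39.5,0,0,0],[-36,0,-39.5,0,0,0],[-36,0,-39.5,0,0,0],[-36,0,-39.5,0,0,0],[-36,0,-39.5,0,0,0],[-36,0,-39.5,0,0,0],[-36,0,-39.5,0,0,0],[0,0,0,0,0,0]]]'
python3 - <<'E'
from h import *
go(b2w(0,-.012,.167),YAW+np.pi/2)
E
```

```text
t: 1.35
tool_pos: [0.3495, -0.2725, 0.2269]
orientation: [-0.154, 2.146, -2.147]
force: [0.4, -0.2, 0.7]
opening: 0.0601
t: 2.35
tool_pos: [0.5595, 0.0389, 0.226]
orientation: [-0.159, 2.146, -2.144]
force: [0.2, -0.1, -0.2]
opening: 0.0601
pos [0.5595 0.0389 0.226 ] R [[-0.989, -0.001, 0.147], [-0.147, 0.001, -0.989], [0.001, -1.0, -0.001]]
world d mm [ -1.1  -4.1 -59. ] in tool now [ 1.6 59.   4. ] in final axes [ 1.6 59.   3.9]
turn [0.0009 0.0049 0.0005] force [ 0.2  -0.14 -0.22] open 0.0601 t 2.35 q [-0.02  0.03  1.6   0.    1.52  1.4 ]
```

```bash
python3 -m inch '[[[1.5,30,4,0,0.005,0],[0,30,0,0,0,0],[0,10,0,0,0,0],[0,0,0,0,0,0]]]'
python3 - <<'E'
from h import *
a=cam("top");crop(a,200,140,340,245,5,"pics/t2.png")
b=cam("scene");crop(b,300,130,440,260,4,"pics/s2.png")
E
```

```text
t: 2.85
tool_pos: [0.5572, 0.0312, 0.1565]
orientation: [-0.15, 2.15, -2.15]
force: [-0.1, 0.2, 0.5]
opening: 0.0599
```

View pics/s2.png

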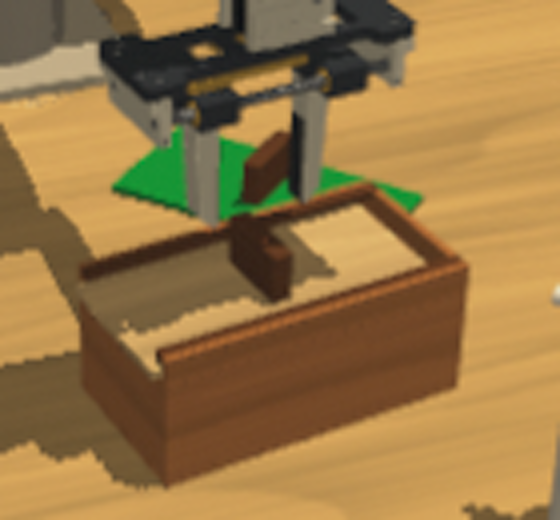

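View pics/t2.png

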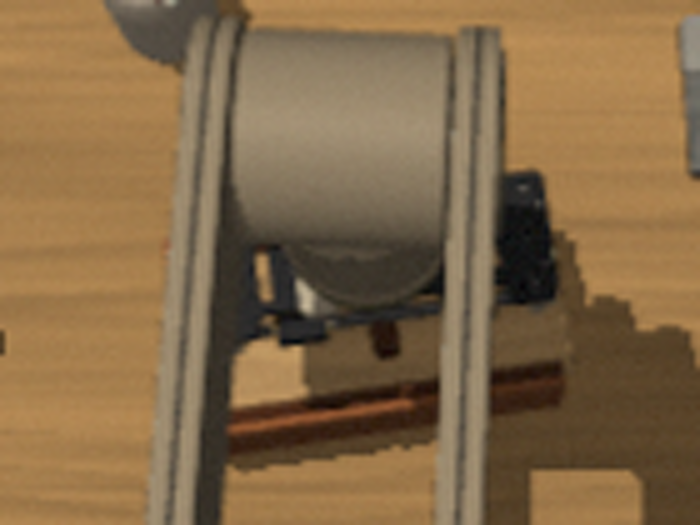

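The scene view shows the open fingers, tips at about (352,185) and (377,180), straddling the handle at (365,193), in line with the sliding direction. I go down and close.

```bash
python3 -m inch '[[[-0.8,25,-3.5,0,0,0],[0,25,0,0,0,0],[0,0,0,0,0,0]]]'
python3 -m inch '[[[0,0,0,0,0,0],[0,0,0,0,0,0],[0,0,0,0,0,0],[0,0,0,0,0,0]]]' 5 25
python3 - <<'E'
from h import *
go(b2w(0,-.012,.107),YAW+np.pi/2)
E
```

```text
t: 3.32
tool_pos: [0.5571, 0.0352, 0.1059]
orientation: [-0.152, 2.151, -2.15]
force: [0.8, -0.8, -0.5]
opening: 0.0599
t: 3.82
tool_pos: [0.5582, 0.0352, 0.1071]
orientation: [-0.149, 2.149, -2.149]
force: [-0.1, 0.0, 0.2]
opening: 0.0246
pos [0.5582 0.0352 0.1071] R [[-0.99, 0.001, 0.138], [-0.138, 0.0, -0.99], [-0.001, -1.0, 0.0]]
world d mm [ 0.2 -0.4 -0.1] in tool now [-0.1  0.1  0.4] in final axes [-0.1  0.1  0.4]
turn [-0.0001 -0.0043 -0.0007] force [-0.1   0.01  0.21] open 0.0246 t 3.825 q [-0.03  0.11  1.73  0.    1.3   1.4 ]
```

```bash
python3 -m inch '[[[0,0,0,0,0,0],[0,0,0,0,0,0],[0,0,0,0,0,0]]]'
python3 -m inch '[[[0,0,8,0,0,0],[0,0,12,0,0,0],[0,0,0,0,0,0]]]'
python3 - <<'E'
from h import *
go(b2w(0,-.032,.107),YAW+np.pi/2);print(w2b(monitor.read_state()["tool_pos"]))
E
```

```text
t: 4.2
tool_pos: [0.5581, 0.0353, 0.1068]
orientation: [-0.149, 2.149, -2.149]
force: [-0.4, 1.0, 2.2]
opening: 0.016
t: 4.58
tool_pos: [0.561, 0.0138, 0.1068]
orientation: [-0.148, 2.149, -2.151]
force: [0.2, -2.8, 3.3]
opening: 0.0158
pos [0.561  0.0138 0.1068] R [[-0.991, 0.0, 0.137], [-0.137, -0.001, -0.991], [-0.0, -1.0, 0.001]]
world d mm [0.2 1.2 0.2] in tool now [-0.4 -0.2 -1.2] in final axes [-0.4 -0.2 -1.2]
turn [-0.001  -0.0056 -0.0002] force [ 0.21 -2.79  3.27] open 0.0158 t 4.575 q [-0.07  0.12  1.73 -0.    1.3   1.37]
[-0.00040277 -0.03317324  0.1067737 ]
```

```bash
python3 -m inch '[[[0,0,25,0,-0.003,0],[0,0,25,0,0,0],[0,0,25,0,0,0],[0,0,0,0,0,0]]]'
python3 - <<'E'
from h import *
s=monitor.read_state();print(w2b(s["tool_pos"]),s["wrist_torque"],s["force"],s["opening"])
a=cam("scene");crop(a,260,130,460,270,4,"pics/s3.png")
E
```

```text
t: 5.08
tool_pos: [0.5715, -0.0607, 0.1068]
orientation: [-0.149, 2.148, -2.15]
force: [0.2, -2.8, 3.1]
opening: 0.0161
[-0.00065541 -0.10841928  0.10679443] [-0.19620622  0.01951497  0.05167479] [ 0.23700057 -2.77701713  3.08342499] 0.016145368562374564
```

View pics/s3.png

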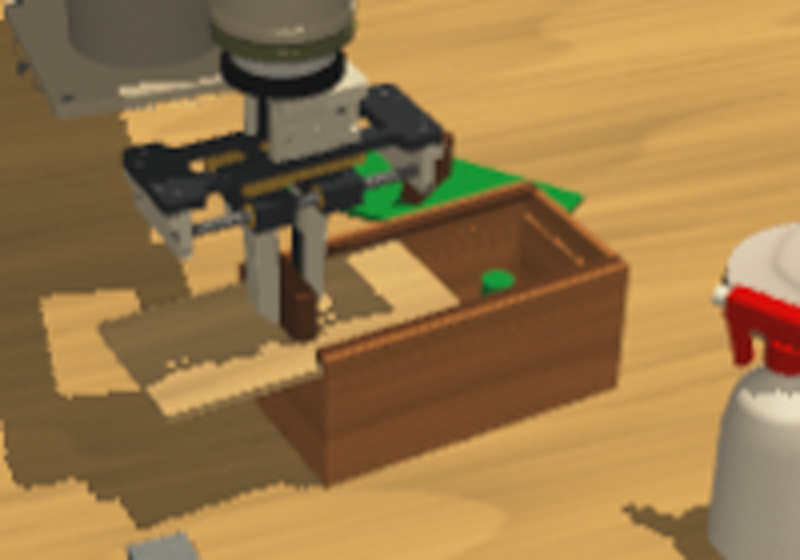

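The lid is sliding in its grooves: the handle is gripped at about (334,205), and the green square cutter's handle shows at (424,220) in the far (+y) compartment. The round cutter must be in the -y one. I continue.

```bash
python3 -m inch '[[[0,0,25,0,0.003,0],[0,0,25,0,0,0],[0,0,25,0,0,0],[0,0,25,0,0,0],[0,0,0,0,0,0]]]' - 35
python3 -m inch '[[[0,0,20,0,0,0],[0,0,20,0,0,0],[0,0,0,0,0,0]]]'
python3 - <<'E'
from h import *
s=monitor.read_state();print(w2b(s["tool_pos"]),s["wrist_torque"],s["force"],s["opening"])
a=cam("scene");crop(a,240,130,440,270,4,"pics/s4.png")
go(np.array([.47,-.23,.16]),np.pi/2+.0)
E
```

```text
t: 5.75
tool_pos: [0.5854, -0.1593, 0.1067]
orientation: [-0.147, 2.149, -2.151]
force: [-0.2, -2.6, 2.3]
opening: 0.0154
t: 6.12
tool_pos: [0.5904, -0.1993, 0.106]
orientation: [-0.149, 2.15, -2.151]
force: [-0.3, 0.4, -1.4]
opening: 0.0154
[-0.00171157 -0.24829842  0.10601167] [ 0.00383728  0.00450227 -0.01308427] [-0.29540444  0.41592546 -1.37555999] 0.01537617154498328
pos [ 0.5903 -0.1984  0.106 ] R [[-0.991, -0.001, 0.137], [-0.137, 0.0, -0.991], [0.001, -1.0, -0.0]]
world d mm [-120.3  -31.6   54. ] in tool now [123.5 -53.9  14.8] in final axes [120.3 -54.   31.6]
turn [0.0003 0.1374 0.001 ] force [-0.21 -0.22 -2.28] open 0.0157 t 6.175 q [-0.41  0.28  1.55 -0.    1.32  1.03]
```

View pics/s4.png

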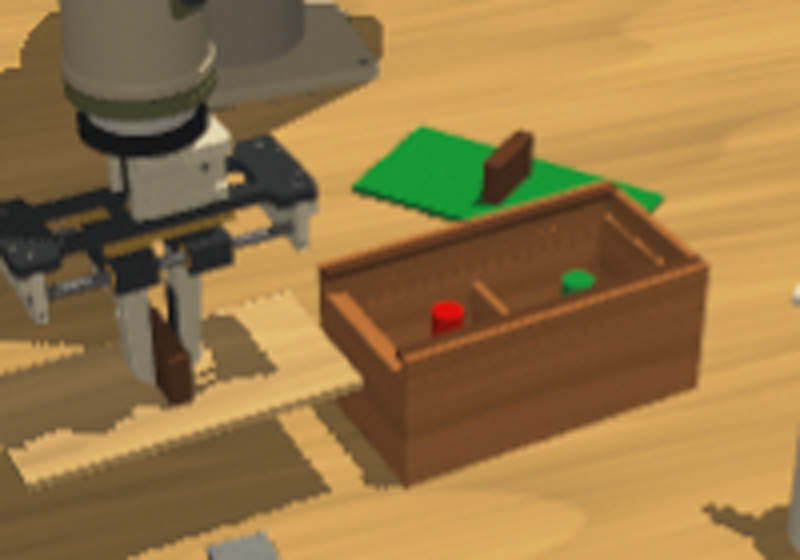

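The lid is clear of the tracks: its rear edge at about (330,225) is beyond the box's low end. The round cutter's red handle shows at (352,209) in the -y compartment. I move the lid aside and lower it.

```bash
python3 -m inch '[[[20,-5,20,0,0,0],[30,0,15,0,0,0],[30,0,5,0,0,0],[30,0,0,0,0,0],[15,20,0,0,0,0],[0,25,0,0,0,0],[0,0,0,0,0,0]]]'
python3 - <<'E'
from h import *
go(np.array([.46,-.225,.024]),np.pi/2+.14)
E
```

```text
t: 7.05
tool_pos: [0.4706, -0.253, 0.0644]
orientation: [-0.153, 2.154, -2.148]
force: [-0.1, 0.0, -1.6]
opening: 0.0156
pos [ 0.4706 -0.253   0.0644] R [[-0.99, -0.004, 0.138], [-0.138, 0.003, -0.99], [0.003, -1.0, -0.003]]
world d mm [-10.6  28.  -40.4] in tool now [  6.5  40.5 -29. ] in final axes [  6.6  40.4 -29.2]
turn [ 0.0033 -0.0013  0.0035] force [-0.11  0.02 -1.61] open 0.0156 t 7.05 q [-0.59  0.1   1.83  0.    1.22  0.84]
```

```bash
python3 -m inch '[[[0,16,0,0.003,0,0.003],[0,14,0,0,0,0],[0,5,0,0,0,0],[0,0,0,0,0,0]]]'
python3 -m inch '[[[0,3,0,0,0,0],[0,1,0,0,0,0],[0,0,0,0,0,0]]]'
python3 - <<'E'
from h import *
a=cam("scene");crop(a,200,130,400,270,4,"pics/s5.png")
s=monitor.read_state();print(s["tool_pos"],s["force"],s["wrist_torque"])
E
```

```text
t: 7.55
tool_pos: [0.4722, -0.2542, 0.0311]
orientation: [-0.147, 2.146, -2.151]
force: [0.5, -0.4, -2.6]
opening: 0.016
t: 7.92
tool_pos: [0.4726, -0.2545, 0.0278]
orientation: [-0.146, 2.145, -2.151]
force: [-0.2, -0.7, -2.6]
opening: 0.0158
[ 0.47262452 -0.2545099   0.02781449] [-1.39931343 -0.34800938 -2.02043022] [ 0.01809378 -0.02023508  0.00132013]
```

View pics/s5.png

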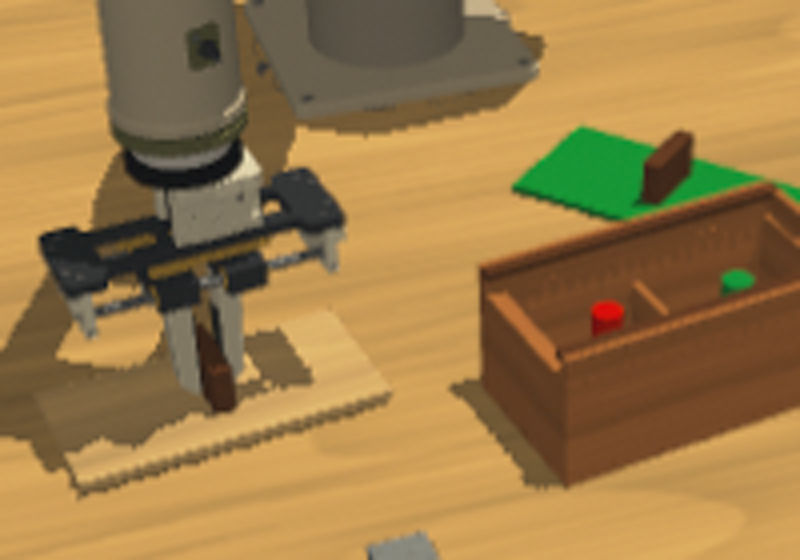

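The lid is nearly down, its edge at about (220,252) to (297,230) with little shadow gap. No contact force shows yet, so I lower in small steps.

```bash
python3 -m inch '[[[0,1.5,0,0,0,0],[0,0,0,0,0,0]]]'
python3 -m inch '[[[0,1.5,0,0,0,0],[0,0,0,0,0,0]]]'
python3 -m inch '[[[0,1.5,0,0,0,0],[0,0,0,0,0,0]]]'
```

```text
t: 8.22
tool_pos: [0.4724, -0.2544, 0.026]
orientation: [-0.146, 2.145, -2.151]
force: [-0.0, 0.6, -1.3]
opening: 0.0156
t: 8.48
tool_pos: [0.4724, -0.2543, 0.0245]
orientation: [-0.146, 2.145, -2.151]
force: [-0.0, -0.1, -1.9]
opening: 0.0156
t: 8.72
tool_pos: [0.4726, -0.2545, 0.0232]
orientation: [-0.146, 2.145, -2.151]
force: [-0.8, -0.1, -0.6]
opening: 0.016
```

```bash
python3 -m inch '[[[0,1,0,0,0,0],[0,0,0,0,0,0]]]'
python3 -m inch '[[[0,1,0,0,0,0],[0,0,0,0,0,0]]]'
```

```text
t: 8.98
tool_pos: [0.4727, -0.2545, 0.0228]
orientation: [-0.146, 2.145, -2.151]
force: [-2.4, 1.4, 5.9]
opening: 0.0158
t: 9.22
tool_pos: [0.4727, -0.2545, 0.0228]
orientation: [-0.146, 2.145, -2.151]
force: [-6.7, 4.2, 15.6]
opening: 0.0159
```

The lid is seated: the force rose to 15.6 N and z stopped. I ease off, open and retreat.

```bash
python3 -m inch '[[[0,-1,0,0,0,0],[0,0,0,0,0,0]]]'
python3 -m inch '[[[0,0,0,0,0,0],[0,0,0,0,0,0],[0,0,0,0,0,0]]]' 45
python3 -m inch '[[[0,-15,0,0,0,0],[0,-30,0,0,0,0],[0,-40,0,0,0,0],[0,-50,0,0,0,0],[0,-45,0,0,0,0],[0,0,0,0,0,0]]]'
python3 - <<'E'
from h import *
a=cam("top");b=cam("scene")
cv2.imwrite("pics/t6.png",a["image"])
crop(b,200,150,420,290,3.6,"pics/s6.png")
crop(a,210,140,330,240,6,"pics/t6c.png")
E
```

```text
t: 9.48
tool_pos: [0.4728, -0.2546, 0.0228]
orientation: [-0.145, 2.145, -2.151]
force: [-1.7, 1.7, 7.9]
opening: 0.0157
t: 9.85
tool_pos: [0.4725, -0.2544, 0.0219]
orientation: [-0.146, 2.145, -2.151]
force: [0.2, 0.2, 0.5]
opening: 0.0415
t: 10.6
tool_pos: [0.4744, -0.2556, 0.2085]
orientation: [-0.137, 2.135, -2.154]
force: [-0.4, 0.5, -0.2]
opening: 0.045
```

View pics/s6.png

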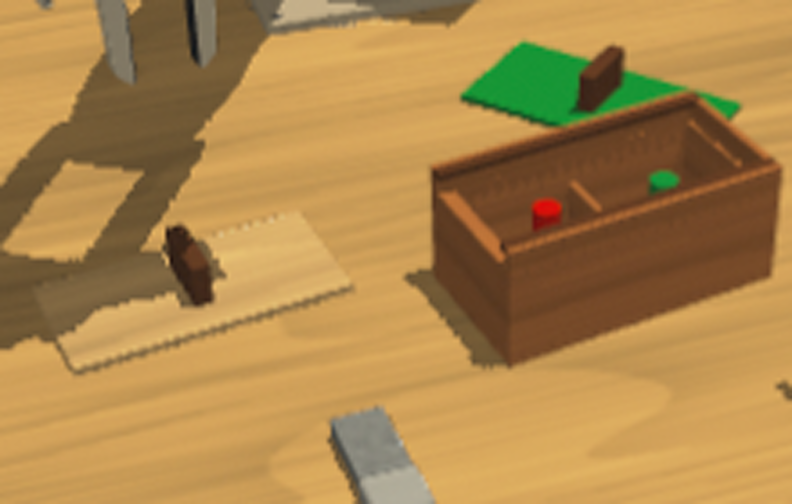

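View pics/t6c.png

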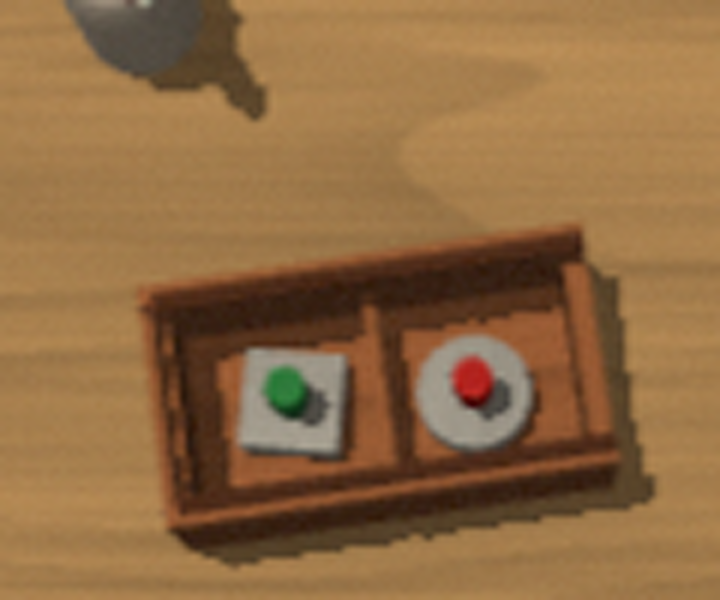

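View pics/t6.png

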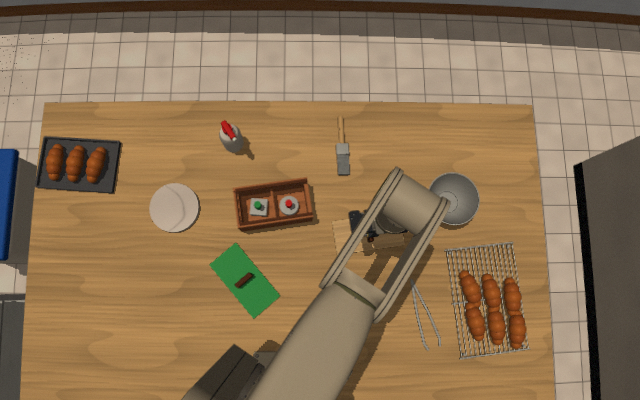

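The scene crop shows the lid flat on the bench with its handle up, the handle at about (252,223). The top crop shows the round cutter, red handle at (288.7,203.5), in the -y compartment, and the green square one in the other. I measure the cutter.

Run:
```python
from h import *
a=cam("top");b=cam("scene")
def blob(c,roi,f):
    h=cv2.cvtColor(c["image"],cv2.COLOR_BGR2HSV).astype(int);m=f(h[...,0],h[...,1],h[...,2])
    z=np.zeros(m.shape,np.uint8);x0,y0,x1,y1=roi;z[y0:y1,x0:x1]=m[y0:y1,x0:x1]
    ct=max(cv2.findContours(z,0,2)[0],key=cv2.contourArea);return ct[:,0].astype(float),cv2.moments(z,True),np.argwhere(z)
red=lambda h,s,v:((h<5)|(h>175))&(s>180)&(v>120)
grey=lambda h,s,v:(s<45)&(v>60)
ct,m,_=blob(a,(270,185,310,225),red);c1=[m["m10"]/m["m00"],m["m01"]/m["m00"]]
print("red top",c1,"at .075",onz(a,[c1],.075))
ct,m,p=blob(a,(270,185,310,225),grey);P=onz(a,ct,.034)[:,:2].astype(np.float32);cc=cv2.minEnclosingCircle(P);print("disc",cc,"box frame",w2b([*cc[0],0]))
ct,m,_=blob(b,(330,190,370,225),red);print("scene red bbox",ct.min(0),ct.max(0))
c2=[m["m10"]/m["m00"],m["m01"]/m["m00"]]; tp=[c2[0],ct.min(0)[1]+2.2];print("scene top c",tp,onz(b,[tp],.078))
t=onz(a,[c1],.075)[0];print(w2b(t))
go(np.array([*(np.array(cc[0])+t[:2])/2,.16]),YAW+np.pi/2)
```

```text
red top [288.3666666666667, 202.63333333333333] at .075 [[5.56706172e-01 3.01172460e-04 7.50000000e-02]]
disc ((0.5547757148742676, -0.0005349821294657886), 0.0288383848965168) box frame [-0.00863625 -0.04647861  0.        ]
scene red bbox [348. 206.] [355. 212.]
scene top c [351.5777777777778, np.float64(208.2)] [[ 0.56355572 -0.00096556  0.078     ]]
[-0.00660633 -0.04592611  0.075     ]
pos [ 0.4713 -0.2536  0.2011] R [[-0.99, 0.002, 0.138], [-0.138, -0.002, -0.99], [-0.002, -1.0, 0.002]]
world d mm [ 84.5 253.5 -41.1] in tool now [-118.6   40.9 -239.4] in final axes [-119.7   41.1 -238.8]
turn [-0.0018 -0.0042 -0.0016] force [ 0.11 -0.58  0.3 ] open 0.045 t 10.8 q [-0.59 -0.03  1.7  -0.    1.47  0.84]
```

```bash
python3 -m inch '[[[-20,3,-40,0,-0.004,0],[-20,3,-40,0,0,0],[-20,3,-40,0,0,0],[-20,3,-40,0,0,0],[-20,3,-40,0,0,0],[-20,3,-39,0,0,0],[0,0,0,0,0,0]]]' 38 20
python3 - <<'E'
from h import *
go(np.array([.5575,-.0005,.11]),YAW+np.pi/2)
b=cam("scene");crop(b,300,130,440,260,4,"pics/s7.png")
a=cam("top");crop(a,220,140,340,240,6,"pics/t7.png")
E
```

```text
t: 11.68
tool_pos: [0.5561, 0.0023, 0.1816]
orientation: [-0.158, 2.144, -2.147]
force: [-0.3, 0.2, 0.1]
opening: 0.0378
pos [0.5561 0.0023 0.1816] R [[-0.989, -0.0, 0.146], [-0.146, -0.002, -0.989], [0.0, -1.0, 0.002]]
world d mm [  1.4  -2.8 -71.6] in tool now [-1.  71.6  2.9] in final axes [-1.  71.6  3. ]
turn [-0.0015  0.0035  0.0004] force [-0.29  0.17  0.1 ] open 0.0378 t 11.675 q [-0.09  0.04  1.67 -0.    1.44  1.34]
```

View pics/s7.png

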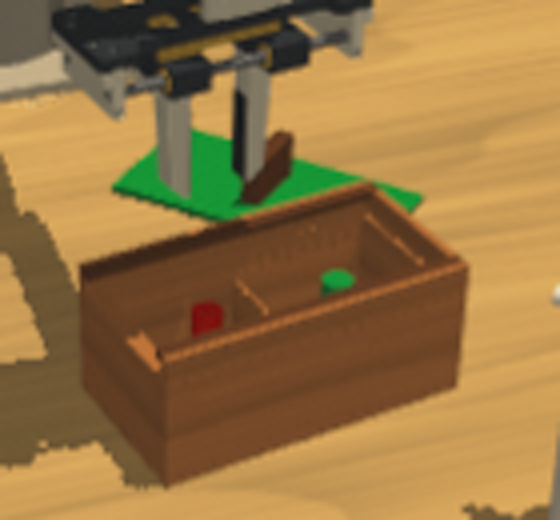

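The fingertips (about 345,178 and 363,174) are centred above the red handle at (352,210). I lower in two stages, watching the force.

```bash
python3 -m inch '[[[-1,35,3,-0.001,0.003,0],[0,30,0,0,0,0],[0,5,0,0,0,0],[0,0,0,0,0,0]]]'
python3 - <<'E'
from h import *
go(np.array([.5575,-.0005,.056]),YAW+np.pi/2)
b=cam("scene");crop(b,300,130,440,260,4,"pics/s8.png")
E
```

```text
t: 12.28
tool_pos: [0.5584, -0.0042, 0.1141]
orientation: [-0.146, 2.146, -2.15]
force: [-0.3, -1.3, 0.5]
opening: 0.0379
pos [ 0.5584 -0.0042  0.1141] R [[-0.99, 0.003, 0.138], [-0.138, -0.002, -0.99], [-0.003, -1.0, 0.002]]
world d mm [ -0.9   3.7 -58.1] in tool now [ 0.5 58.1 -4. ] in final axes [ 0.4 58.1 -3.8]
turn [-0.0021 -0.0042 -0.0025] force [-0.33 -1.3   0.47] open 0.0379 t 12.275 q [-0.1   0.1   1.73 -0.    1.31  1.33]
```

View pics/s8.png

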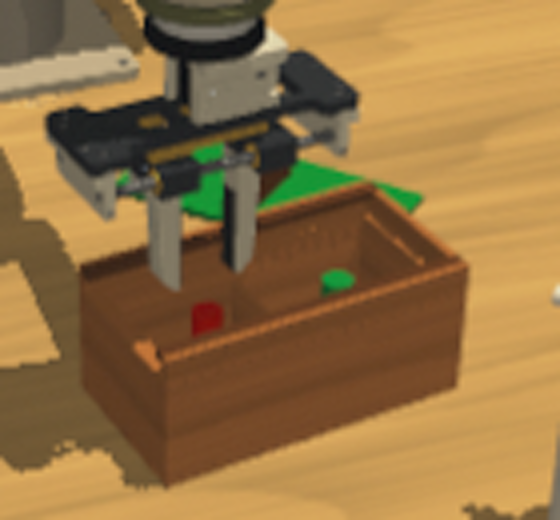

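The fingers (about 342,200 and 359,197) straddle the red handle at (352,208). I shift about 3 mm back and go down.

```bash
python3 -m inch '[[[0,0,-3.5,0,-0.003,-0.002],[0,20,0,0,0,0],[0,0,0,0,0,0]]]'
python3 -m inch '[[[0,20,0,0,0,0],[0,17,0,0,0,0],[0,0,0,0,0,0]]]'
python3 - <<'E'
from h import *
go(np.array([.5575,-.0005,.056]),YAW+np.pi/2)
E
```

```text
t: 12.7
tool_pos: [0.5564, 0.0003, 0.0914]
orientation: [-0.157, 2.147, -2.15]
force: [-0.6, 0.2, -0.3]
opening: 0.0381
t: 13.08
tool_pos: [0.5561, 0.0001, 0.054]
orientation: [-0.157, 2.148, -2.15]
force: [-0.5, 0.8, 0.3]
opening: 0.0376
pos [5.561e-01 1.000e-04 5.400e-02] R [[-0.99, -0.003, 0.142], [-0.142, -0.001, -0.99], [0.004, -1.0, 0.001]]
world d mm [ 1.4 -0.6  2. ] in tool now [-1.3 -2.   0.8] in final axes [-1.3 -2.   0.8]
turn [-0.0009 -0.0002  0.0035] force [-0.54  0.75  0.27] open 0.0376 t 13.075 q [-0.09  0.17  1.77 -0.    1.2   1.34]
```

```bash
python3 -m inch '[[[-1,0,0,0,0,0.003],[0,0,0,0,0,0],[0,0,0,0,0,0],[0,0,0,0,0,0],[0,0,0,0,0,0],[0,0,0,0,0,0]]]' 10 25
python3 -m inch '[[[0,-10,0,0,0,0],[0,-10,0,0,0,0],[0,0,0,0,0,0]]]'
python3 - <<'E'
from h import *
go(np.array([.5575,-.0005,.056]),YAW+np.pi/2)
b=cam("scene");crop(b,300,130,440,260,4,"pics/s9.png")
E
```

```text
t: 13.82
tool_pos: [0.5598, -0.0001, 0.0575]
orientation: [-0.147, 2.143, -2.147]
force: [1.1, -1.3, 5.5]
opening: 0.021
t: 14.2
tool_pos: [0.5598, 0.0001, 0.078]
orientation: [-0.147, 2.142, -2.147]
force: [0.2, 0.5, -1.9]
opening: 0.0212
pos [5.598e-01 1.000e-04 7.800e-02] R [[-0.99, 0.006, 0.142], [-0.142, -0.002, -0.99], [-0.006, -1.0, 0.002]]
world d mm [ -2.3  -0.6 -22. ] in tool now [ 2.5 22.   0.2] in final axes [ 2.4 22.   0.3]
turn [-0.0024 -0.0002 -0.0057] force [ 0.15  0.49 -1.87] open 0.0212 t 14.2 q [-0.09  0.14  1.76 -0.    1.24  1.34]
```

View pics/s9.png

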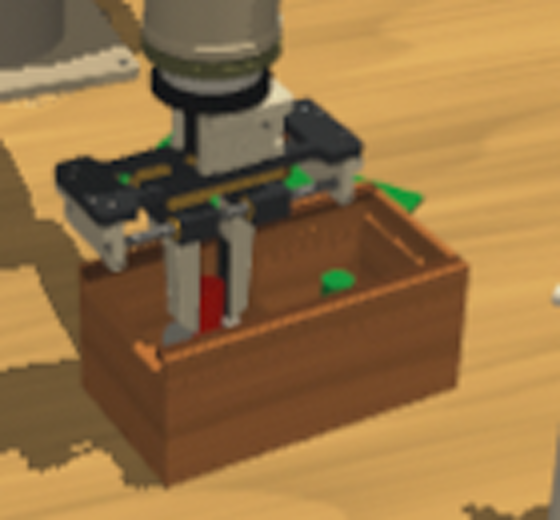

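The fingers hold the red handle at (352,205), and the grey ring has risen with it at about (344,214). The opening is 21 mm. I lift clear of the box and carry it.

```bash
python3 -m inch '[[[0,-20,0,0,0,0],[0,-30,0,0,0,0],[0,-35,0,0,0,0],[0,-35,0,0,0,0],[0,0,0,0,0,0]]]' - 30
python3 - <<'E'
from h import *
go(np.array([.555,.369,.18]),YAW+np.pi/2)
b=cam("scene");crop(b,300,110,440,240,4,"pics/s10.png")
E
```

```text
t: 14.88
tool_pos: [0.5609, 0.0001, 0.2016]
orientation: [-0.141, 2.139, -2.145]
force: [0.8, -1.0, -1.7]
opening: 0.021
pos [5.609e-01 1.000e-04 2.016e-01] R [[-0.99, 0.012, 0.142], [-0.142, -0.002, -0.99], [-0.011, -1.0, 0.004]]
world d mm [ -5.9 368.9 -21.6] in tool now [ -46.4   20.8 -366.1] in final axes [ -46.7   21.6 -366. ]
turn [-0.0037 -0.0002 -0.0113] force [ 0.78 -0.95 -1.74] open 0.021 t 14.875 q [-0.09  0.03  1.64 -0.    1.46  1.34]
```

View pics/s10.png

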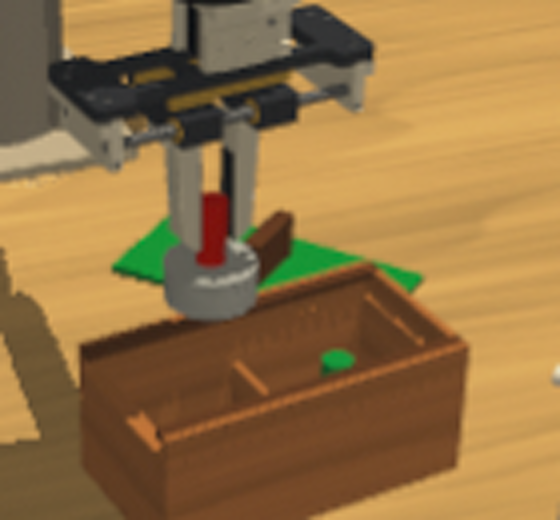

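The cutter hangs upright in the grip, ring at about (352,180), clear of the box, with the square cutter still in place. I carry it to the slab.

```bash
python3 -m inch '[[[-6,0,-30,-0.003,0,-0.011],[-6,0,-40,0,0,0],[-6,0,-45,0,0,0],[-6,0,-45,0,0,0],[-6,0,-45,0,0,0],[-6,0,-45,0,0,0],[-6,0,-45,0,0,0],[0,0,0,0,0,0]]]'
python3 -m inch '[[[-4,0,-45,0,0,0],[0,0,-25,0,0,0],[0,0,0,0,0,0],[0,0,0,0,0,0]]]'
python3 - <<'E'
from h import *
go(np.array([.555,.369,.066]),YAW+np.pi/2)
b=cam("scene");crop(b,360,80,560,240,4,"pics/s11.png")
E
```

```text
t: 15.92
tool_pos: [0.5564, 0.3009, 0.1944]
orientation: [-0.169, 2.15, -2.15]
force: [-0.3, -0.4, -2.0]
opening: 0.0215
t: 16.42
tool_pos: [0.5522, 0.367, 0.1963]
orientation: [-0.162, 2.15, -2.152]
force: [0.6, 0.0, -1.9]
opening: 0.0214
pos [0.5522 0.367  0.1963] R [[-0.99, -0.008, 0.142], [-0.142, -0.001, -0.99], [0.008, -1.0, 0.0]]
world d mm [   2.8    2.  -130.3] in tool now [ -4.1 130.2  -1.6] in final axes [ -3.1 130.3  -1.5]
turn [-0.     -0.0004  0.0078] force [ 0.57  0.   -1.9 ] open 0.0214 t 16.425 q [0.51 0.32 1.32 0.   1.5  1.94]
```

View pics/s11.png

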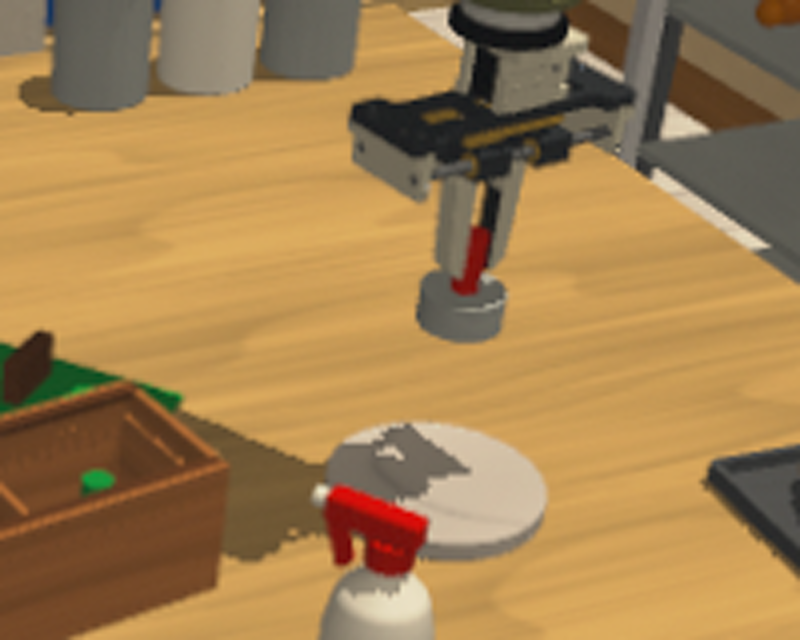

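The cutter is held with its ring at about (475,157) above the slab at (469,203), and the bottle is well clear. I lower most of the way.

```bash
python3 -m inch '[[[-2,30,0,0,0,0.008],[0,40,0,0,0,0],[0,30,0,0,0,0],[0,15,0,0,0,0],[0,0,0,0,0,0],[0,0,0,0,0,0]]]'
python3 - <<'E'
from h import *
go(np.array([.555,.369,.066]),YAW+np.pi/2)
b=cam("scene");crop(b,400,120,540,240,5,"pics/s12.png")
E
```

```text
t: 17.23
tool_pos: [0.5552, 0.3688, 0.0837]
orientation: [-0.15, 2.148, -2.144]
force: [0.6, 0.7, -1.1]
opening: 0.0211
pos [0.5552 0.3688 0.0837] R [[-0.99, 0.003, 0.142], [-0.142, 0.002, -0.99], [-0.003, -1.0, -0.002]]
world d mm [ -0.2   0.2 -17.7] in tool now [ 0.2 17.7 -0.2] in final axes [ 0.1 17.7 -0.2]
turn [ 0.0019 -0.0006 -0.0035] force [ 0.59  0.68 -1.06] open 0.0211 t 17.225 q [0.51 0.4  1.43 0.   1.3  1.94]
```

View pics/s12.png

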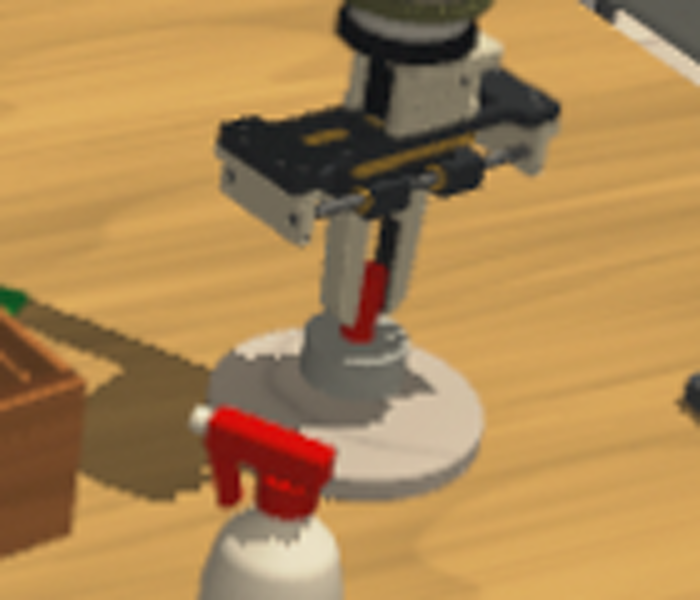

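The cutter, ring at about (471,192), sits just above the middle of the slab. I lower gently to contact.

```bash
python3 -m inch '[[[0,8,0,0.001,0,-0.003],[0,5,0,0,0,0],[0,0,0,0,0,0]]]'
python3 -m inch '[[[0,1.5,0,0,0,0],[0,0,0,0,0,0]]]'
python3 -m inch '[[[0,1.5,0,0,0,0],[0,0,0,0,0,0]]]'
python3 -m inch '[[[0,1,0,0,0,0],[0,0,0,0,0,0]]]'
```

```text
t: 17.65
tool_pos: [0.5534, 0.3682, 0.0678]
orientation: [-0.158, 2.148, -2.15]
force: [-0.5, -0.2, -0.6]
opening: 0.0214
t: 17.9
tool_pos: [0.554, 0.3685, 0.0672]
orientation: [-0.156, 2.148, -2.148]
force: [-0.3, -0.3, -1.3]
opening: 0.021
t: 18.15
tool_pos: [0.554, 0.3685, 0.0657]
orientation: [-0.156, 2.148, -2.148]
force: [0.0, 0.5, -2.1]
opening: 0.0212
t: 18.4
tool_pos: [0.5542, 0.3686, 0.0656]
orientation: [-0.155, 2.148, -2.148]
force: [-3.6, -1.3, 5.7]
opening: 0.0215
```

```bash
python3 -m inch '[[[0,0.5,0,0,0,0],[0,0,0,0,0,0]]]' - 15
python3 -m inch '[[[0,-0.5,0,0,0,0],[0,0,0,0,0,0]]]' - 6
python3 - <<'E'
from h import *
b=cam("scene");crop(b,420,150,520,230,7,"pics/s13.png")
E
```

```text
t: 18.65
tool_pos: [0.5542, 0.3687, 0.0657]
orientation: [-0.155, 2.148, -2.148]
force: [-4.5, -2.1, 8.0]
opening: 0.0218
t: 18.9
tool_pos: [0.5542, 0.3687, 0.0655]
orientation: [-0.155, 2.148, -2.148]
force: [-2.9, -2.4, 6.6]
opening: 0.0216
```

View pics/s13.png

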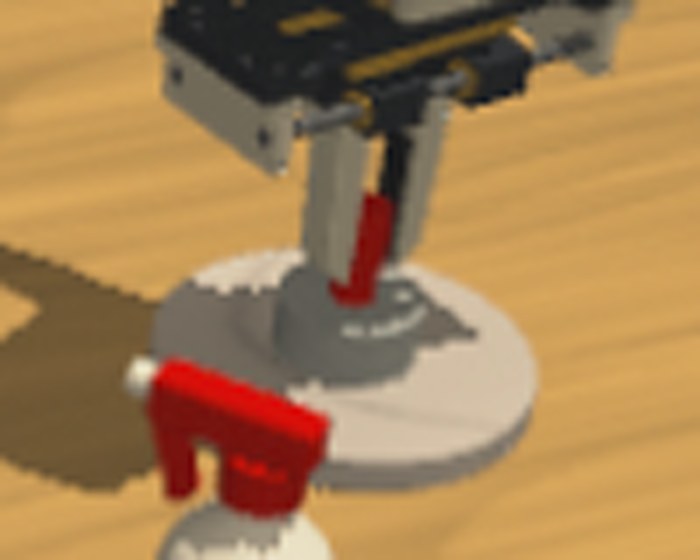

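The cutter's ring rests on the slab with its base at about (468,203), well inside the rim. I open the gripper and retreat.

```bash
python3 -m inch '[[[0,0,0,0,0,0],[0,0,0,0,0,0],[0,0,0,0,0,0],[0,0,0,0,0,0]]]' 40
python3 -m inch '[[[0,-10,0,0,0,0],[0,-25,0,0,0,0],[0,-35,0,0,0,0],[0,-40,0,0,0,0],[0,-40,0,0,0,0],[20,-20,0,0,0,0],[40,0,0,0,0,0],[0,0,0,0,0,0]]]'
python3 -m inch '[[[40,0,10,0,0,0],[40,0,20,0,0,0],[0,0,0,0,0,0]]]'
python3 - <<'E'
from h import *
b=cam("scene");cv2.imwrite("pics/s14.png",b["image"]);a=cam("top");cv2.imwrite("pics/t14.png",a["image"])
E
```

```text
t: 19.45
tool_pos: [0.5539, 0.3684, 0.0645]
orientation: [-0.156, 2.148, -2.149]
force: [-0.2, 0.7, 0.5]
opening: 0.04
t: 20.45
tool_pos: [0.493, 0.36, 0.2358]
orientation: [-0.157, 2.148, -2.147]
force: [0.1, -0.4, 0.4]
opening: 0.04
t: 20.82
tool_pos: [0.4185, 0.3178, 0.235]
orientation: [-0.157, 2.148, -2.149]
force: [1.0, -0.6, -0.2]
opening: 0.0401
```

View pics/s14.png

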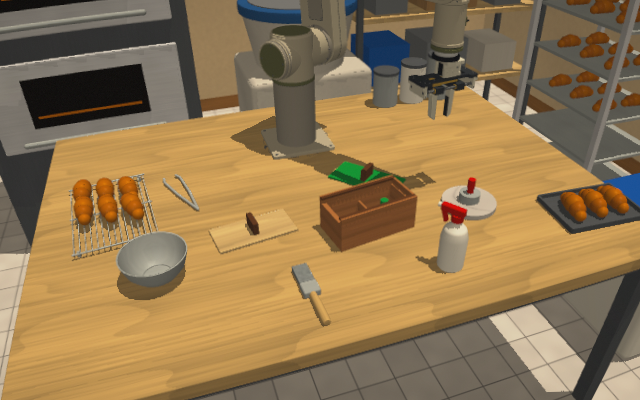

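View pics/t14.png

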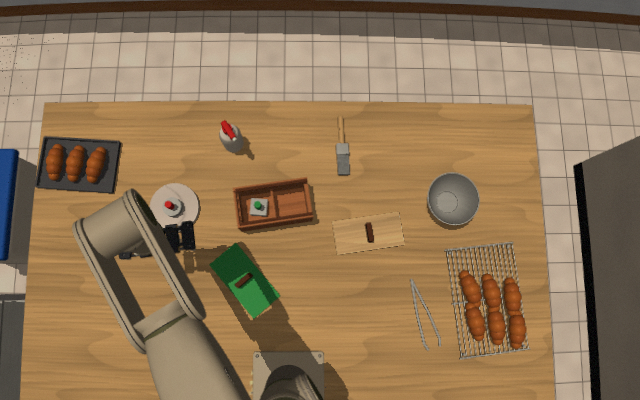

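The scene view shows the cutter upright on the slab at (470,190) and the lid flat with its handle up at (253,230). The square cutter is at (384,200) in the box, and the bottle, bowl and brush look unmoved. I check the numbers before handing in.

Run:
```python
from h import *
a=cam("top");b=cam("scene")
t0=cv2.imread("pics/top0.png");s0=cv2.imread("pics/scene0.png")
for n,c,i0,rois in(("top",a,t0,{"bottle":(210,112,262,165),"brush":(325,110,360,182),"bowl":(425,170,483,232)}),("scene",b,s0,{"bottle":(432,200,475,275),"brush":(285,258,335,328),"bowl":(112,230,192,298)})):
    for k,(x0,y0,x1,y1) in rois.items():
        d=cv2.absdiff(c["image"],i0)[y0:y1,x0:x1].max(2);print(n,k,"px changed>40:",int((d>40).sum()))
hsv=cv2.cvtColor(a["image"],cv2.COLOR_BGR2HSV).astype(int)
m=((hsv[...,0]<5)|(hsv[...,0]>175))&(hsv[...,1]>180)&(hsv[...,2]>120);z=np.zeros(m.shape,np.uint8);z[190:225,155:190]=m[190:225,155:190]
M=cv2.moments(z,True);p=[M["m10"]/M["m00"],M["m01"]/M["m00"]];print("red top",onz(a,[p],.083))
L=onz(a,[(332.5,221),(401,212.5),(404.5,245),(336.5,254.5)],.008)[:,:2];print("lid",L.round(3).tolist(),[np.linalg.norm(L[i]-L[(i+1)%4]).round(3) for i in range(4)])
crop(a,145,180,205,235,8,"pics/t15.png");crop(b,200,180,500,250,2.6,"pics/s15.png")
```

```text
top bottle px changed>40: 0
top brush px changed>40: 0
top bowl px changed>40: 0
scene bottle px changed>40: 84
scene brush px changed>40: 0
scene bowl px changed>40: 0
red top [[0.55028502 0.3696183  0.083     ]]
lid [[0.509, -0.14], [0.536, -0.362], [0.431, -0.37], [0.402, -0.151]] [np.float64(0.224), np.float64(0.105), np.float64(0.22), np.float64(0.107)]
```

View pics/t15.png

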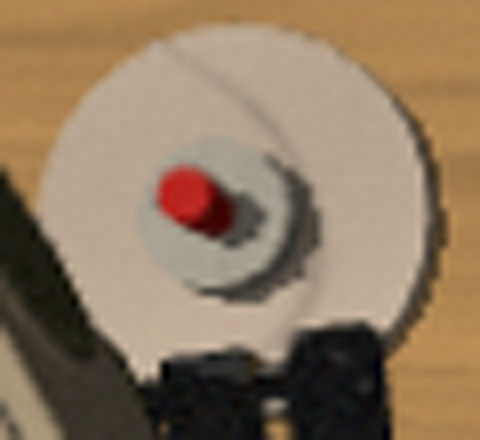

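View pics/s15.png

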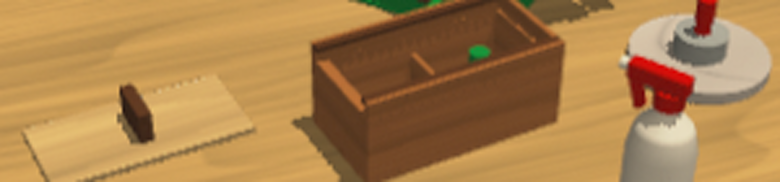

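The cutter stands near the middle of the slab (top crop: ring at about (172,207), slab at (174,208)), and the lid lies flat at its full size (0.22 x 0.106 m). The 84 changed pixels by the bottle in the scene view could be the cutter on the slab behind it, as that check area overlaps the slab. The top view shows no change at the bottle.

```bash
python3 -c "
from plant import robot
print(robot.close_job())"
```

```text
the job is handed in; nothing more can be done
None
```

I slid the plywood lid out along its tracks and laid it flat on the bench with its handle up. Then I lifted the red-handled round cutter out of the box and stood it upright near the centre of the marble slab. I handed the job in at about 21 s with the gripper clear of everything.

- **Lid:** it measured about 0.22 x 0.106 m lying on the bench, which fits a flat lid. It was set down with about 16 N of contact force.
- **Cutter:** its handle top measured about (0.550, 0.370) m, against a slab centre of (0.553, 0.369) m. It was set down with about 8 N.
- **Bystanders:** the square cutter is still in its compartment. The top view shows no change at the bottle, bowl or brush.
- **Disagreements:** the scene view showed 84 changed pixels in the area checked around the bottle. I put these down to the cutter on the slab behind it, but did not confirm that. The two cameras also disagreed by 2 to 9 mm in x, so I used values in between, and both grasps held.

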